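# Seat and torque the lid nuts of a filter holder, in order

## Robot

A 7-joint arm with a two-finger parallel gripper is mounted at the origin on a cart in front of the work surface, level with it; the furniture and walls round the work are solid. World frame = base frame: x ahead of the robot, y to its left, z up, the work surface at z = 0. Lengths are in m, angles in rad, forces in N, time in s.
With the tool pointing down it reaches from about 0.4 to 0.85 m from the base axis. Payload 4.5 kg.
Tool frame: the origin (TCP) lies at the very end of the fingers, on their centre line; the grasp point (between the pads) lies 19 mm behind it (r.grip_point_offset is the distance from the TCP to the grasp point, in m); y points along the fingers, x is the direction in which the jaws open and shut, and the axes are right-handed (so a half turn about y gives the same grasp; the last joint's range is limited). The gripper opens to 88 mm and grips with 3 to 60 N. Pads are 18 mm wide; open, the fingers measure 123 mm over their backs; the gripper's body (75 mm by 187 mm) begins 45 mm behind the grasp point.
Start: joints at [-1.214, 0.689, -0.195, 1.565, 0.157, 0.902, -0.215], TCP at [0.198, 0.593, 0.239] pointing down, gripper open.
Joint ranges: [-3.01, 3.01], [-0.46, 2.08], [-1.47, 1.51], [0.13, 2.56], [-1, 4.14], [0.04, 2.09], [-2.66, 2.66]. Speed limits (rad/s): [2.57, 2.57, 3.14, 3.14, 3.14, 3.14, 3.14].

## Interface

Orientations are given as a unit quaternion [x, y, z, w].
In Python, from plant import get_state, snapshot, camera_params, job, r gives the robot as it stands.
- The arm moves only by the tool carry_out, never from a script. Its arguments are lists of equal length, an entry for each row: "offset": the shift along the world's x, y, z in m, a list of three; "twist": the turn about the world's z in degrees. In form: {"offset": [[tx, ty, tz], ...], "twist": [twist, ...]}. A call has 1 to 8 rows; each row shifts and turns the commanded pose from where the row before left it; what a row does not reach is not made up. A row lasts 1/8 s, in which the tool goes at most 62.5 mm and 10.7 degrees, less where a joint would pass 70% of its speed; a pose out of reach is approached as far as the arm can. A call with a gripper value outside its range is refused whole. "grip" is the finger opening in m, from 0 to 0.0881, set as the call begins (left out, the last holds). The fingers move at their own pace and stop on an object; "newtons" is the grip in N (left out, the last holds). Time passes only in rows, so rows that do not move let the fingers close. It gives the time, the measured TCP pose, the force and the opening at its end, in the units of the state.
- get_state(): the state, without advancing time (a new reading comes with each control period).
- snapshot(name): name is "scene" or "top"; returns the picture (480x640x3 uint8, red, green, blue); there is no depth.
- camera_params(name): a dict with "camera_matrix" (3x3 intrinsics, pixels), "dist_coeffs" ([k1, k2, p1, p2, k3] as OpenCV has them; the pictures are not rectified), "eye" and "orientation" of the camera in the world. Camera axes: x right, y up, looking along -z (the intrinsics and any distortion apply to the point x, -y, -z); pixel columns grow to the right and rows downward; lengths in m; the calibration is good to about 2 mm. A picture is of the moment at which its call begins. camera_params takes no time and is no camera call.
- job.finish_job(): hands the job in, once; it reports no verdict.
The state is a dict: "clock": time; "q": joint angles; "qd": joint speeds; "joint_torque": joint torques, N m; "tool_pos": TCP position; "eef_rot": TCP orientation; "contact_force": force on the tool from outside, world axes, zero at the start; "moment": the same for the moment, N m; "opening": opening from 0.0 (shut) to 1.0 (fully open).
Only numpy, scipy, OpenCV 4.12 (cv2) and the standard library are available. Lean on these libraries where they do the work, as an engineer would, in place of code of your own. Each camera call takes 0.05 s, during which the arm holds its last target. There are 200 camera calls.

## Task

Clamp the lid of the round filter holder evenly: start with the T-shaped nut over the red collar and go round the rim clockwise, seen from above. Turn each nut clockwise until you feel it seat, then give it exactly one quarter turn more (15 degrees either way is near enough; overtightened it cannot be put right) before you load the next. Do not lean hard on the holder, and leave the cups and bottles around it where they are.

Things in the scene. Friction and masses are not known exactly. Their poses are not given: they have to be found in the camera images.
- holder: round metal filter holder standing fixed on the worktop, 184 mm across; the lid's flat top is 52 mm above the worktop, a low inlet plug rises in its middle to 60 mm. Origin on its axis at worktop level. Three T-shaped clamp nuts stand upright on the lid, evenly spaced on a circle of 66 mm radius; the holder may be turned any way round.
- nut_1: blue T-grip clamp nut, the first one, over the red collar. Grip: an upright bar 44 mm long (own x), 10 mm thick (own y), 34 mm high, spanning 63 to 97 mm above the worktop, on a 22 mm hub. Origin on the vertical turning axis at 88 mm. Clockwise from above tightens: it runs free (0.02 N m) for 0.15 to 1.3 rad, then seats; past that it takes 0.25 N m. Its shank gives 0.08 rad under that load and springs back on release.
- shoe_1_top (a point): centre of the top of the red collar (clamp shoe, 36 mm across) under nut_1, 56 mm above the worktop at the start; it never turns. It stays put while the nut runs free; once seated, the nut carries it round an eccentric of 0.5 mm, so it creeps 0.7 mm sideways in a quarter turn. Nothing visible shows where the nut seats.
- nut_2: blue T-grip clamp nut, the second one, over the grey collar next clockwise (seen from above) from the red one. Grip: an upright bar 44 mm long (own x), 10 mm thick (own y), 34 mm high, spanning 63 to 97 mm above the worktop, on a 22 mm hub. Origin on the vertical turning axis at 88 mm. Clockwise from above tightens: it runs free (0.02 N m) for 0.15 to 1.3 rad, then seats; past that it takes 0.25 N m. Its shank gives 0.08 rad under that load and springs back on release.
- shoe_2_top (a point): centre of the top of the grey collar (clamp shoe, 36 mm across) under nut_2, 56 mm above the worktop at the start; it never turns. It stays put while the nut runs free; once seated, the nut carries it round an eccentric of 0.5 mm, so it creeps 0.7 mm sideways in a quarter turn. Nothing visible shows where the nut seats.
- nut_3: blue T-grip clamp nut, the third one, over the grey collar next clockwise from nut_2. Grip: an upright bar 44 mm long (own x), 10 mm thick (own y), 34 mm high, spanning 63 to 97 mm above the worktop, on a 22 mm hub. Origin on the vertical turning axis at 88 mm. Clockwise from above tightens: it runs free (0.02 N m) for 0.15 to 1.3 rad, then seats; past that it takes 0.25 N m. Its shank gives 0.08 rad under that load and springs back on release.
- shoe_3_top (a point): centre of the top of the grey collar (clamp shoe, 36 mm across) under nut_3, 56 mm above the worktop at the start; it never turns. It stays put while the nut runs free; once seated, the nut carries it round an eccentric of 0.5 mm, so it creeps 0.7 mm sideways in a quarter turn. Nothing visible shows where the nut seats.
- sample_cup_b: loose screw-cap specimen cup, 52 mm across, 64 mm high; origin at the centre of its underside
- sample_cup_cc: loose specimen cup with a white screw cap, 52 mm across, 64 mm high; origin at the centre of its underside
- steel_tumbler: loose steel tumbler, 63 mm across, 81 mm high; origin at the centre of its underside
- oil_dropper: loose small white dropper bottle, 27 mm across, 74 mm high; origin at the centre of its underside
Mind the look-alikes: they are no part of the job. Of the things that look like the holder, the larger one is meant.

How it is judged:
By the outcome, as a careful person would: the job done as asked, in the order asked, and still so for the second after the job is handed in, with the robot touching nothing.
It also fails if it takes over 72 s, if anything falls off the work surface, if the arm or the gripper's body presses on something with over 40 N, if the wrist force passes 120 N, or if a joint passes its speed limit or range.

## Working session

There is one attempt and no reset: what is moved stays moved. The work goes in short steps, Python scripts to look and compute and a tool call to move; the robot and the scene stay as the last step left them, time stands still between calls to the robot, and variables do not carry over. Pictures are saved under pics/ and viewed, about 8 in all and at most 12, crops included, and the job is handed in when it is done.

Besides the shell and the picture viewer there is one more tool, called after "Emit:" by a JSON object that holds its "name" and its "arguments", one argument or row to a line. carry_out: Moves the arm, as the interface text tells. Its arguments: {"type":"object","properties":{"offset":{"type":"array"},"twist":{"type":"array"},"grip":{"type":"number"},"newtons":{"type":"number"}},"required":["offset","twist"]}

```bash
ls; mkdir -p pics
cat > h.py <<'E'
import numpy as np, cv2
from scipy.spatial.transform import Rotation as R
from plant import get_state, snapshot, camera_params, job, r
def ray(name,uv):
    c=camera_params(name);p=cv2.undistortPoints(np.array(uv,float).reshape(-1,1,2),np.array(c["camera_matrix"]),np.array(c["dist_coeffs"])).reshape(-1,2)
    d=np.c_[p[:,0],-p[:,1],-np.ones(len(p))]
    return np.array(c["eye"]),R.from_quat(c["orientation"]).apply(d) if np.size(c["orientation"])==4 else d@np.array(c["orientation"]).T
def plane(name,uv,z):
    e,d=ray(name,uv);return e+d*((z-e[2])/d[:,2])[:,None]
def proj(name,P):
    c=camera_params(name);o=R.from_quat(c["orientation"]) if np.size(c["orientation"])==4 else R.from_matrix(c["orientation"])
    q=o.inv().apply(np.atleast_2d(P)-np.array(c["eye"]))*[1,-1,-1]
    return cv2.projectPoints(q.reshape(-1,1,3),np.zeros(3),np.zeros(3),np.array(c["camera_matrix"]),np.array(c["dist_coeffs"]))[0].reshape(-1,2)
E
python3 - <<'E'
from h import *
for n in("scene","top"):
    cv2.imwrite(f"pics/{n}0.png",snapshot(n)[:,:,::-1]);print(n,camera_params(n))
print(get_state(),r.grip_point_offset)
E
```

```text
pics
scene {'camera_matrix': array([[553.19732416,   0.        , 320.52959047],
       [  0.        , 553.19732416, 254.26527952],
       [  0.        ,   0.        ,   1.        ]]), 'dist_coeffs': array([-0.1394483,  0.       ,  0.       ,  0.       ,  0.       ]), 'eye': array([-0.16951519, -0.48447095,  1.02937569]), 'orientation': array([ 0.33127145, -0.17329368, -0.42894938,  0.82233263])}
top {'camera_matrix': array([[441.53961037,   0.        , 321.86813145],
       [  0.        , 441.53961037, 237.30092172],
       [  0.        ,   0.        ,   1.        ]]), 'dist_coeffs': array([-0.02250811,  0.        ,  0.        ,  0.        ,  0.        ]), 'eye': array([0.41456157, 0.03591394, 1.26992657]), 'orientation': array([ 0.04457945, -0.04924252, -0.70119054,  0.709873  ])}
{'clock': 0.1, 'q': array([-1.214214  ,  0.68989444, -0.19452231,  1.56619112,  0.15731401,
        0.90247702, -0.21510207]), 'qd': array([-0.0002343 , -0.00362189,  0.00039578, -0.00205439,  0.00064413,
       -0.00050741,  0.00120744]), 'joint_torque': array([-3.77623597e-03, -5.28503716e+01, -1.27152007e+00, -1.53837848e+01,
       -5.25234849e-02,  1.96982342e-03,  2.87447472e-05]), 'tool_pos': array([0.19812526, 0.59220192, 0.23800686]), 'eef_rot': array([ 0.57419115,  0.41275238, -0.41360573, -0.57347214]), 'contact_force': array([ 0.27221537,  0.59452781, -0.02527242]), 'moment': array([-0.04198021,  0.04813049,  0.01789537]), 'opening': 0.9986153331937325} 0.0187
```

View pics/top0.png

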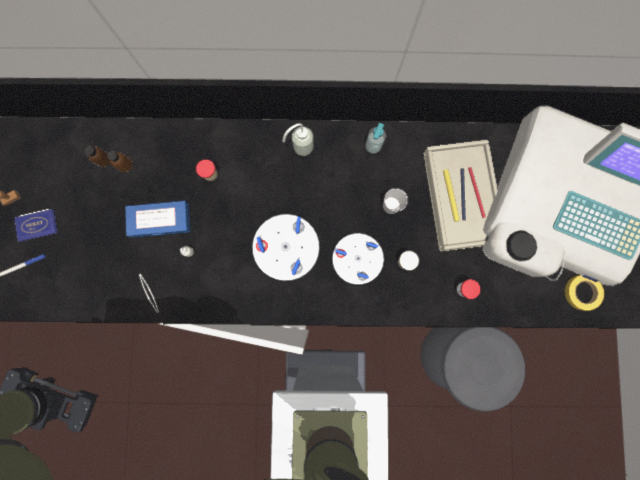

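View pics/scene0.png

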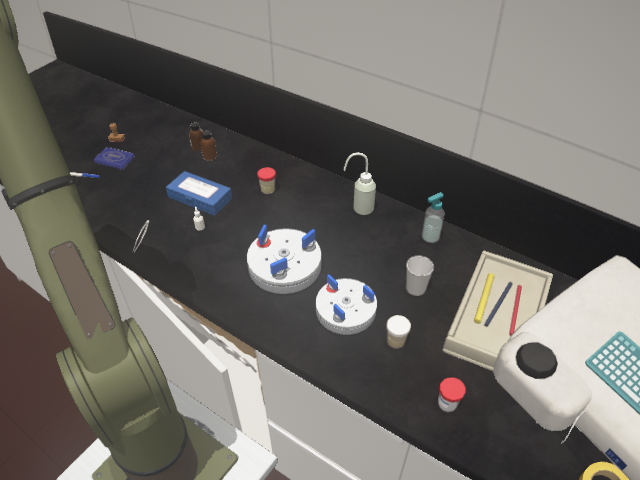

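The larger holder is at top (286,247), scene (284,260). Its look-alike is the smaller one at top (358,259), scene (346,304). On the larger one, the red-collar nut is at top (262,244). Clockwise from it come (298,226) and then (297,267).

```bash
cat > m.py <<'E'
from h import *
def masks(n,box):
    im=snapshot(n);x0,y0,x1,y1=box
    hsv=cv2.cvtColor(im,cv2.COLOR_RGB2HSV);roi=np.zeros(im.shape[:2],bool);roi[y0:y1,x0:x1]=1
    b=(cv2.inRange(hsv,(105,110,50),(130,255,255))>0)&roi
    w=(cv2.inRange(hsv,(0,0,130),(180,60,255))>0)&roi
    rd=((cv2.inRange(hsv,(0,130,90),(8,255,255))|cv2.inRange(hsv,(172,130,90),(180,255,255)))>0)&roi
    return im,b,w,rd
def blobs(m,amin=12):
    k,l,s,c=cv2.connectedComponentsWithStats(m.astype(np.uint8),connectivity=8)
    return [(s[i,4],c[i],np.argwhere(l==i)[:,::-1]) for i in range(1,k) if s[i,4]>=amin]
E
python3 - <<'E'
from m import *
for n,box in(("top",(248,210,324,286)),("scene",(240,220,328,296))):
    im,b,w,rd=masks(n,box)
    al=(b|w|rd).astype(np.uint8)
    c=max(cv2.findContours(al,cv2.RETR_EXTERNAL,cv2.CHAIN_APPROX_NONE)[0],key=cv2.contourArea)
    P=plane(n,c.reshape(-1,2),0.052)[:,:2]
    (cx,cy),rr=cv2.minEnclosingCircle(P.astype(np.float32));print(n,"holder",cx,cy,rr, "ellipse ctr->",plane(n,[cv2.fitEllipse(c)[0]],.052), cv2.fitEllipse(c))
    for lab,m,z in(("blue",b,.085),("red",rd,.056)):
        for a,ct,px in blobs(m):
            Q=plane(n,px,z)[:,:2];u,s,v=np.linalg.svd(Q-Q.mean(0),full_matrices=False)
            print(lab,a,ct.round(1),"xy",Q.mean(0).round(4),"axis deg",np.degrees(np.arctan2(v[0,1],v[0,0])).round(1),"ext",(s/np.sqrt(len(Q))*3.46).round(4))
    x0,y0,x1,y1=box
    cv2.imwrite(f"pics/c_{n}.png",cv2.resize(im[y0:y1,x0:x1,::-1],None,fx=5,fy=5,interpolation=cv2.INTER_CUBIC))
a=cv2.imread("pics/c_top.png");b=cv2.imread("pics/c_scene.png");h=380
cv2.imwrite("pics/c.png",np.hstack([a[:h],b[:h]])[:,:800])
E
```

```text
top holder 0.5511740446090698 0.12937778234481812 0.09391247481107712 ellipse ctr-> [[0.54918754 0.12961442 0.052     ]] ((285.4152526855469, 246.8806915283203), (65.45356750488281, 66.04395294189453), 53.77204132080078)
blue 54 [297.8 224.3] xy [0.6078 0.095 ] axis deg 174.3 ext [0.0454 0.0087]
blue 50 [260.1 244.2] xy [0.5521 0.1955] axis deg -160.0 ext [0.0391 0.009 ]
blue 53 [295.5 266.8] xy [0.4921 0.0987] axis deg 157.7 ext [0.039  0.0095]
red 12 [265.2 245.1] xy [0.553  0.1852] axis deg -168.1 ext [0.0267 0.0076]
scene holder 0.5479001998901367 0.13191315531730652 0.11988340318202972 ellipse ctr-> [[0.5409037  0.12082059 0.052     ]] ((283.2212829589844, 257.74786376953125), (64.53057861328125, 74.51661682128906), 76.50247192382812)
blue 105 [262.5 233.3] xy [0.5538 0.1931] axis deg -150.4 ext [0.0593 0.0152]
blue 143 [308.2 237.5] xy [0.6061 0.092 ] axis deg -167.4 ext [0.056  0.0215]
blue 165 [278.4 265.2] xy [0.4916 0.0949] axis deg 175.0 ext [0.0455 0.0269]
red 23 [267.  243.4] xy [0.5539 0.1816] axis deg -168.1 ext [0.0273 0.0101]
```

View pics/c.png

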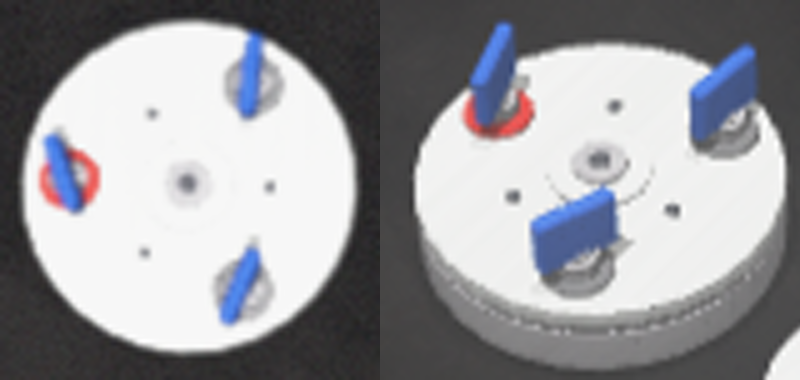

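The crop shows the red-collar nut left, nut_2 upper right and nut_3 lower right. The measurements agree with the given sizes: lid radius comes out at about 92 mm and the nuts at 65–68 mm from the centre. That gives these targets:

| Nut | Position (x, y) | Bar angle |
|---|---|---|
| nut_1 | (0.552, 0.196) | 20° |
| nut_2 | (0.606, 0.095) | -6° |
| nut_3 | (0.492, 0.098) | -22° |

I'll move above nut_1 first.

Emit:
{"name": "carry_out", "arguments": {
  "offset": [
    [0.03,-0.033,0],
    [0.03,-0.033,0],
    [0.03,-0.033,0],
    [0.03,-0.033,0],
    [0.03,-0.033,0],
    [0.03,-0.033,0],
    [0.03,-0.033,0],
    [0.03,-0.033,0]
  ],
  "twist": [0,0,0,0,0,0,0,0],
  "grip": 0.04,
  "newtons": 50
}}

```text
clock: 1.2
tool_pos: [0.4391, 0.3276, 0.2387]
eef_rot: [-0.574, -0.413, 0.413, 0.574]
contact_force: [0.1, 0.2, 0.7]
opening: 0.455
```

Emit:
{"name": "carry_out", "arguments": {
  "offset": [
    [0.03,-0.033,0],
    [0.03,-0.033,0],
    [0.03,-0.033,0],
    [0.024,-0.034,0],
    [0,0,0],
    [0,0,0]
  ],
  "twist": [0,0,0,0,0,0]
}}

```text
clock: 1.95
tool_pos: [0.5516, 0.1965, 0.2386]
eef_rot: [-0.573, -0.413, 0.413, 0.574]
contact_force: [-0.1, 1.4, 0.1]
opening: 0.447
```

```bash
cat >> h.py <<'E'
def st():
    s=get_state();x=R.from_quat(s["eef_rot"]).as_matrix()
    print("t",round(s["clock"],2),"pos",s["tool_pos"].round(4),"head",np.degrees(np.arctan2(x[1,0],x[0,0])).round(2),"down",x[:,1].round(3),"q",s["q"].round(2),"F",s["contact_force"].round(2),"M",s["moment"].round(3),"op",round(s["opening"]*88.1,1))
E
python3 -c "from h import *;st()"
```

```text
t 1.95 pos [0.5516 0.1965 0.2386] head 71.54 down [-0.001  0.001 -1.   ] q [-0.27  0.64 -0.26  1.69  0.2   0.84  0.63] F [-0.06  1.41  0.14] M [0.054 0.01  0.055] op 39.4
```

Emit:
{"name": "carry_out", "arguments": {
  "offset": [
    [0,0,-0.01],
    [0,0,-0.03],
    [0,0,-0.03],
    [0,0,-0.03],
    [0,0,-0.02],
    [0,0,-0.01],
    [0,0,0],
    [0,0,0]
  ],
  "twist": [9.5,10,10,9,0,0,0,0]
}}

```text
clock: 2.95
tool_pos: [0.5526, 0.1965, 0.1096]
eef_rot: [0.406, 0.58, -0.579, -0.405]
contact_force: [0.1, -0.1, 0.5]
opening: 0.452
```

```bash
python3 -c "
from h import *;st()
for n,(x0,y0,x1,y1) in dict(top=(245,210,325,290),scene=(230,205,330,305)).items():
    cv2.imwrite(f'pics/a_{n}.png',cv2.resize(snapshot(n)[y0:y1,x0:x1,::-1],(400,400),interpolation=cv2.INTER_CUBIC))
cv2.imwrite('pics/a.png',np.hstack([cv2.imread('pics/a_top.png'),cv2.imread('pics/a_scene.png')]))"
```

```text
t 2.95 pos [0.5526 0.1965 0.1096] head 110.04 down [ 0.001  0.001 -1.   ] q [-0.21  0.83 -0.36  1.79  0.47  0.61  1.06] F [ 0.06 -0.15  0.48] M [ 0.103 -0.027 -0.014] op 39.8
```

View pics/a.png

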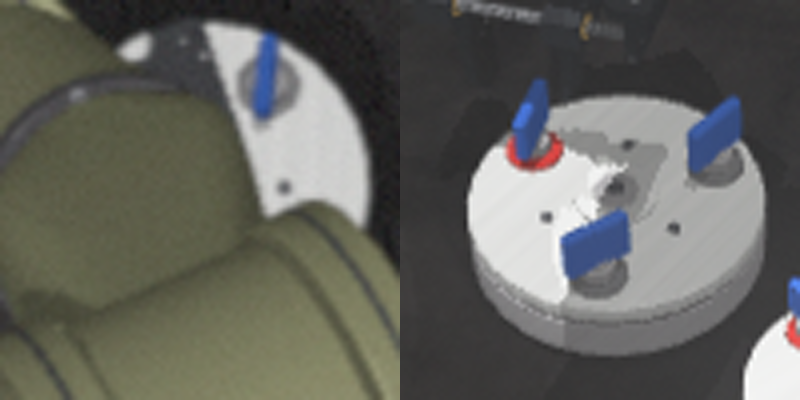

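The scene view shows the gripper body straight above nut_1 with the dark fingers open, and the bar at crop (530,120) between them. I'll go down and close.

Emit:
{"name": "carry_out", "arguments": {
  "offset": [
    [0,0,-0.015],
    [0,0,-0.015],
    [0,0,-0.011],
    [0,0,0]
  ],
  "twist": [0,0,0,0]
}}

```text
clock: 3.55
tool_pos: [0.5514, 0.1954, 0.0663]
eef_rot: [-0.405, -0.578, 0.58, 0.406]
contact_force: [0.4, 0.6, -0.1]
opening: 0.455
```

Emit:
{"name": "carry_out", "arguments": {
  "offset": [
    [0,0,0],
    [0,0,0],
    [0,0,0],
    [0,0,0],
    [0,0,0]
  ],
  "twist": [0,0,0,0,0],
  "grip": 0.0,
  "newtons": 50
}}

```text
clock: 4.18
tool_pos: [0.5529, 0.195, 0.0682]
eef_rot: [-0.406, -0.579, 0.579, 0.405]
contact_force: [0.5, -2.6, 4.9]
opening: 0.111
```

```bash
python3 -c "from h import *;st()"
```

```text
t 4.17 pos [0.5529 0.195  0.0682] head 109.97 down [ 0.001 -0.001 -1.   ] q [-0.24  0.9  -0.32  1.8   0.51  0.53  1.03] F [ 0.52 -2.56  4.88] M [-0.524 -0.096 -0.001] op 9.7
```

Bar gripped: opening is 9.7 mm and forces are small. Now I'll turn in 6° steps, reading the moment after each. A batch of 8 is 48°, which can't overshoot even if the nut seats early.

Emit:
{"name": "carry_out", "arguments": {
  "offset": [
    [0,0,0],
    [0,0,0]
  ],
  "twist": [-6,0]
}}

```text
clock: 4.42
tool_pos: [0.5528, 0.1951, 0.0682]
eef_rot: [-0.436, -0.557, 0.557, 0.435]
contact_force: [1.2, -3.8, 6.1]
opening: 0.106
```

```bash
python3 -c "from h import *;st()"
```

```text
t 4.42 pos [0.5528 0.1951 0.0682] head 104.03 down [ 0.001 -0.001 -1.   ] q [-0.25  0.89 -0.29  1.8   0.47  0.52  0.96] F [ 1.18 -3.83  6.08] M [-0.597 -0.102 -0.013] op 9.4
```

Emit:
{"name": "carry_out", "arguments": {
  "offset": [
    [0,0,0],
    [0,0,0]
  ],
  "twist": [-6,0]
}}

```text
clock: 4.68
tool_pos: [0.5528, 0.1951, 0.0682]
eef_rot: [0.464, 0.534, -0.534, -0.463]
contact_force: [0.7, -3.6, 4.7]
opening: 0.107
```

```bash
python3 -c "from h import *;st()"
```

```text
t 4.67 pos [0.5528 0.1951 0.0682] head 98.04 down [ 0.001 -0.001 -1.   ] q [-0.27  0.89 -0.27  1.8   0.44  0.51  0.89] F [ 0.68 -3.58  4.67] M [-0.632 -0.165 -0.03 ] op 9.4
```

Emit:
{"name": "carry_out", "arguments": {
  "offset": [
    [0,0,0],
    [0,0,0]
  ],
  "twist": [-6,0]
}}

```text
clock: 4.92
tool_pos: [0.5528, 0.1952, 0.0682]
eef_rot: [0.491, 0.509, -0.509, -0.491]
contact_force: [0.9, -2.2, 6.1]
opening: 0.11
```

```bash
python3 -c "from h import *;st()"
```

```text
t 4.92 pos [0.5528 0.1952 0.0682] head 92.05 down [ 0.001 -0.001 -1.   ] q [-0.28  0.89 -0.24  1.8   0.4   0.5   0.82] F [ 0.9  -2.23  6.14] M [-0.644 -0.186 -0.019] op 9.7
```

Emit:
{"name": "carry_out", "arguments": {
  "offset": [
    [0,0,0],
    [0,0,0]
  ],
  "twist": [-6,0]
}}

```text
clock: 5.18
tool_pos: [0.5528, 0.1952, 0.0682]
eef_rot: [0.517, 0.483, -0.482, -0.517]
contact_force: [0.5, -3.5, 6.1]
opening: 0.112
```

```bash
python3 -c "from h import *;st()"
```

```text
t 5.17 pos [0.5528 0.1952 0.0682] head 86.05 down [ 0.001 -0.001 -1.   ] q [-0.3   0.89 -0.21  1.81  0.36  0.49  0.75] F [ 0.48 -3.54  6.15] M [-0.644 -0.103  0.026] op 9.9
```

Emit:
{"name": "carry_out", "arguments": {
  "offset": [
    [0,0,0],
    [0,0,0]
  ],
  "twist": [-6,0]
}}

```text
clock: 5.42
tool_pos: [0.5528, 0.1954, 0.0682]
eef_rot: [0.542, 0.455, -0.455, -0.541]
contact_force: [0.7, -3.4, 5.2]
opening: 0.107
```

```bash
python3 -c "from h import *;st()"
```

```text
t 5.42 pos [0.5528 0.1954 0.0682] head 80.05 down [ 0.001 -0.    -1.   ] q [-0.31  0.88 -0.19  1.81  0.32  0.48  0.68] F [ 0.67 -3.44  5.2 ] M [-0.601 -0.164  0.045] op 9.4
```

Emit:
{"name": "carry_out", "arguments": {
  "offset": [
    [0,0,0],
    [0,0,0]
  ],
  "twist": [-6,0]
}}

```text
clock: 5.68
tool_pos: [0.5528, 0.1954, 0.0682]
eef_rot: [0.565, 0.426, -0.426, -0.564]
contact_force: [1.3, -2.4, 5.6]
opening: 0.111
```

```bash
python3 -c "from h import *;st()"
```

```text
t 5.67 pos [0.5528 0.1954 0.0682] head 74.06 down [ 0.001 -0.    -1.   ] q [-0.33  0.88 -0.16  1.81  0.28  0.47  0.61] F [ 1.29 -2.4   5.56] M [-0.582 -0.112  0.027] op 9.8
```

Emit:
{"name": "carry_out", "arguments": {
  "offset": [
    [0,0,0],
    [0,0,0]
  ],
  "twist": [-6,0]
}}

```text
clock: 5.92
tool_pos: [0.5528, 0.1954, 0.0682]
eef_rot: [0.586, 0.396, -0.395, -0.586]
contact_force: [1.5, -3.5, 5.9]
opening: 0.105
```

```bash
python3 -c "from h import *;st()"
```

```text
t 5.92 pos [0.5528 0.1954 0.0682] head 68.06 down [ 0.001 -0.    -1.   ] q [-0.34  0.88 -0.14  1.81  0.24  0.47  0.54] F [ 1.53 -3.5   5.85] M [-0.58  -0.125 -0.   ] op 9.3
```

Emit:
{"name": "carry_out", "arguments": {
  "offset": [
    [0,0,0],
    [0,0,0]
  ],
  "twist": [-6,0]
}}

```text
clock: 6.18
tool_pos: [0.5529, 0.1955, 0.0682]
eef_rot: [0.606, 0.365, -0.364, -0.606]
contact_force: [0.2, -3.2, 4.4]
opening: 0.11
```

```bash
python3 -c "from h import *;st()"
```

```text
t 6.17 pos [0.5529 0.1955 0.0682] head 62.06 down [ 0.001 -0.    -1.   ] q [-0.35  0.88 -0.11  1.81  0.2   0.46  0.48] F [ 0.22 -3.21  4.44] M [-0.593 -0.177  0.06 ] op 9.6
```

Not seated after 48° (noise ±0.04 N m). Continuing.

Emit:
{"name": "carry_out", "arguments": {
  "offset": [
    [0,0,0],
    [0,0,0]
  ],
  "twist": [-6,0]
}}

```text
clock: 6.42
tool_pos: [0.5529, 0.1956, 0.0682]
eef_rot: [0.624, 0.333, -0.332, -0.624]
contact_force: [1.5, -2.4, 5.8]
opening: 0.11
```

```bash
python3 -c "from h import *;st()"
```

```text
t 6.42 pos [0.5529 0.1956 0.0682] head 56.06 down [ 0.001 -0.    -1.   ] q [-0.37  0.88 -0.09  1.81  0.16  0.46  0.41] F [ 1.48 -2.41  5.82] M [-0.528 -0.155  0.055] op 9.7
```

Emit:
{"name": "carry_out", "arguments": {
  "offset": [
    [0,0,0],
    [0,0,0]
  ],
  "twist": [-6,0]
}}

```text
clock: 6.68
tool_pos: [0.5529, 0.1956, 0.0682]
eef_rot: [0.641, 0.3, -0.299, -0.64]
contact_force: [-0.1, -2.6, 5.1]
opening: 0.11
```

```bash
python3 -c "from h import *;st()"
```

```text
t 6.67 pos [0.5529 0.1956 0.0682] head 50.06 down [ 0.002 -0.    -1.   ] q [-0.38  0.88 -0.06  1.81  0.12  0.45  0.35] F [-0.07 -2.55  5.11] M [-0.538 -0.195  0.008] op 9.7
```

Emit:
{"name": "carry_out", "arguments": {
  "offset": [
    [0,0,0],
    [0,0,0]
  ],
  "twist": [-6,0]
}}

```text
clock: 6.92
tool_pos: [0.553, 0.1956, 0.0682]
eef_rot: [0.656, 0.266, -0.265, -0.655]
contact_force: [1.0, -2.5, 5.8]
opening: 0.114
```

```bash
python3 -c "from h import *;st()"
```

```text
t 6.92 pos [0.553  0.1956 0.0682] head 44.06 down [ 0.002  0.    -1.   ] q [-0.4   0.88 -0.04  1.81  0.07  0.45  0.28] F [ 0.99 -2.54  5.79] M [-0.576 -0.204  0.018] op 10.0
```

Emit:
{"name": "carry_out", "arguments": {
  "offset": [
    [0,0,0],
    [0,0,0]
  ],
  "twist": [-6,0]
}}

```text
clock: 7.18
tool_pos: [0.553, 0.1957, 0.0682]
eef_rot: [0.669, 0.231, -0.23, -0.668]
contact_force: [0.9, -2.2, 6.6]
opening: 0.108
```

```bash
python3 -c "from h import *;st()"
```

```text
t 7.17 pos [0.553  0.1957 0.0682] head 38.08 down [ 0.002  0.    -1.   ] q [-0.41  0.88 -0.02  1.81  0.03  0.45  0.22] F [ 0.88 -2.23  6.63] M [-0.575 -0.195  0.073] op 9.6
```

Emit:
{"name": "carry_out", "arguments": {
  "offset": [
    [0,0,0],
    [0,0,0]
  ],
  "twist": [-6,0]
}}

```text
clock: 7.42
tool_pos: [0.5531, 0.1957, 0.0682]
eef_rot: [0.68, 0.196, -0.195, -0.679]
contact_force: [0.3, -3.0, 5.1]
opening: 0.107
```

```bash
python3 -c "from h import *;st()"
```

```text
t 7.42 pos [0.5531 0.1957 0.0682] head 32.11 down [ 0.002  0.    -1.   ] q [-0.42  0.88  0.01  1.81 -0.01  0.45  0.15] F [ 0.28 -3.02  5.1 ] M [-0.591 -0.204  0.197] op 9.4
```

Emit:
{"name": "carry_out", "arguments": {
  "offset": [
    [0,0,0],
    [0,0,0]
  ],
  "twist": [-6,0]
}}

```text
clock: 7.68
tool_pos: [0.5531, 0.1957, 0.0682]
eef_rot: [0.689, 0.16, -0.159, -0.689]
contact_force: [0.9, -2.5, 6.1]
opening: 0.108
```

```bash
python3 -c "from h import *;st()"
```

```text
t 7.67 pos [0.5531 0.1957 0.0682] head 26.11 down [ 0.002  0.    -1.   ] q [-0.44  0.88  0.03  1.81 -0.05  0.44  0.09] F [ 0.92 -2.52  6.09] M [-0.54  -0.201  0.134] op 9.5
```

Emit:
{"name": "carry_out", "arguments": {
  "offset": [
    [0,0,0],
    [0,0,0]
  ],
  "twist": [-6,0]
}}

```text
clock: 7.92
tool_pos: [0.5532, 0.1957, 0.0682]
eef_rot: [0.696, 0.124, -0.123, -0.696]
contact_force: [1.4, -1.1, 6.2]
opening: 0.113
```

```bash
python3 -c "from h import *;st()"
```

```text
t 7.92 pos [0.5532 0.1957 0.0682] head 20.1 down [ 0.002  0.    -1.   ] q [-0.45  0.88  0.05  1.81 -0.1   0.44  0.02] F [ 1.36 -1.11  6.2 ] M [-0.558 -0.206  0.171] op 10.0
```

Emit:
{"name": "carry_out", "arguments": {
  "offset": [
    [0,0,0],
    [0,0,0]
  ],
  "twist": [-6,0]
}}

```text
clock: 8.18
tool_pos: [0.5533, 0.1957, 0.0682]
eef_rot: [0.702, 0.088, -0.086, -0.702]
contact_force: [1.0, -2.2, 5.2]
opening: 0.11
```

```bash
python3 -c "from h import *;st()"
```

```text
t 8.18 pos [0.5533 0.1957 0.0682] head 14.11 down [ 0.002  0.    -1.   ] q [-0.46  0.89  0.08  1.81 -0.14  0.45 -0.04] F [ 1.02 -2.2   5.25] M [-0.58  -0.203  0.156] op 9.7
```

Emit:
{"name": "carry_out", "arguments": {
  "offset": [
    [0,0,0],
    [0,0,0]
  ],
  "twist": [-6,0]
}}

```text
clock: 8.43
tool_pos: [0.5533, 0.1957, 0.0682]
eef_rot: [0.705, 0.051, -0.049, -0.705]
contact_force: [1.9, -1.6, 5.8]
opening: 0.108
```

```bash
python3 -c "from h import *;st()"
```

```text
t 8.43 pos [0.5533 0.1957 0.0682] head 8.11 down [ 0.003  0.    -1.   ] q [-0.48  0.89  0.1   1.81 -0.18  0.45 -0.11] F [ 1.87 -1.61  5.75] M [-0.564 -0.208  0.15 ] op 9.5
```

Emit:
{"name": "carry_out", "arguments": {
  "offset": [
    [0,0,0],
    [0,0,0]
  ],
  "twist": [-6,0]
}}

```text
clock: 8.68
tool_pos: [0.5534, 0.1958, 0.0682]
eef_rot: [-0.707, -0.014, 0.012, 0.707]
contact_force: [0.1, -2.1, 7.0]
opening: 0.108
```

```bash
python3 -c "from h import *;st()"
```

```text
t 8.68 pos [0.5534 0.1958 0.0682] head 2.11 down [ 0.003  0.    -1.   ] q [-0.49  0.89  0.13  1.82 -0.23  0.45 -0.17] F [ 0.13 -2.14  7.  ] M [-0.548 -0.135  0.132] op 9.5
```

nut_1 seated at heading ≈38.5° (moment 0.02 rising to about 0.16, opening steady so no slip). The target heading is 38.5 − 90 − 4.6 ≈ −56°, so 58° more.

Emit:
{"name": "carry_out", "arguments": {
  "offset": [
    [0,0,0],
    [0,0,0],
    [0,0,0],
    [0,0,0],
    [0,0,0],
    [0,0,0],
    [0,0,0],
    [0,0,0]
  ],
  "twist": [-8,-8,-8,-8,-8,-8,-6,0]
}}

```text
clock: 9.68
tool_pos: [0.5538, 0.1955, 0.0682]
eef_rot: [-0.636, 0.308, -0.311, 0.636]
contact_force: [2.7, -1.8, 4.8]
opening: 0.112
```

```bash
python3 -c "from h import *;st()"
```

```text
t 9.68 pos [0.5538 0.1955 0.0682] head -51.88 down [ 0.004 -0.001 -1.   ] q [-0.61  0.92  0.35  1.82 -0.6   0.5  -0.77] F [ 2.69 -1.84  4.83] M [-0.582 -0.304  0.194] op 9.9
```

Emit:
{"name": "carry_out", "arguments": {
  "offset": [
    [0,0,0],
    [0,0,0]
  ],
  "twist": [-4,0]
}}

```text
clock: 9.93
tool_pos: [0.5538, 0.1954, 0.0682]
eef_rot: [-0.624, 0.33, -0.332, 0.625]
contact_force: [1.7, -2.0, 4.6]
opening: 0.112
```

```bash
python3 -c "from h import *;st()"
```

```text
t 9.93 pos [0.5538 0.1954 0.0682] head -55.86 down [ 0.004 -0.001 -1.   ] q [-0.62  0.92  0.37  1.82 -0.62  0.51 -0.81] F [ 1.7  -2.02  4.61] M [-0.545 -0.412  0.179] op 9.9
```

Emit:
{"name": "carry_out", "arguments": {
  "offset": [
    [0,0,0],
    [0,0,0],
    [0,0,0],
    [0,0,0],
    [0,0,0.03],
    [0,0,0.04],
    [0,0,0.04],
    [0,0,0]
  ],
  "twist": [0,0,0,0,0,0,0,0],
  "grip": 0.04
}}

```text
clock: 10.92
tool_pos: [0.5542, 0.1959, 0.1805]
eef_rot: [-0.623, 0.33, -0.333, 0.626]
contact_force: [0.9, 1.7, -0.5]
opening: 0.453
```

Emit:
{"name": "carry_out", "arguments": {
  "offset": [
    [0.013,-0.025,0],
    [0.013,-0.025,0],
    [0.013,-0.025,0],
    [0.014,-0.026,0],
    [0,0,0],
    [0,0,0],
    [0,0,0],
    [0,0,0]
  ],
  "twist": [10,10,10,10,10,10,10,10]
}}

```text
clock: 11.92
tool_pos: [0.6043, 0.0948, 0.1764]
eef_rot: [-0.691, -0.148, 0.15, 0.691]
contact_force: [-0.8, -0.3, -0.0]
opening: 0.453
```

Emit:
{"name": "carry_out", "arguments": {
  "offset": [
    [0,0,0],
    [0,0,0],
    [0,0,0],
    [0,0,0],
    [0,0,0],
    [0,0,0],
    [0,0,0]
  ],
  "twist": [10,10,10,10,10,10,0]
}}

```text
clock: 12.8
tool_pos: [0.6044, 0.0946, 0.1766]
eef_rot: [-0.525, -0.472, 0.473, 0.527]
contact_force: [-0.5, 0.7, 0.6]
opening: 0.453
```

```bash
python3 -c "
from h import *;st()
for n,(x0,y0,x1,y1) in dict(top=(245,210,325,290),scene=(230,205,330,305)).items():
    cv2.imwrite(f'pics/b_{n}.png',cv2.resize(snapshot(n)[y0:y1,x0:x1,::-1],(400,400),interpolation=cv2.INTER_CUBIC))
cv2.imwrite('pics/b.png',np.hstack([cv2.imread('pics/b_top.png'),cv2.imread('pics/b_scene.png')]))"
```

```text
t 12.8 pos [0.6044 0.0946 0.1766] head 83.9 down [-0.002  0.001 -1.   ] q [-0.1   0.75 -0.22  1.66  0.22  0.75  1.03] F [-0.53  0.67  0.57] M [-0.033 -0.02   0.015] op 39.9
```

View pics/b.png

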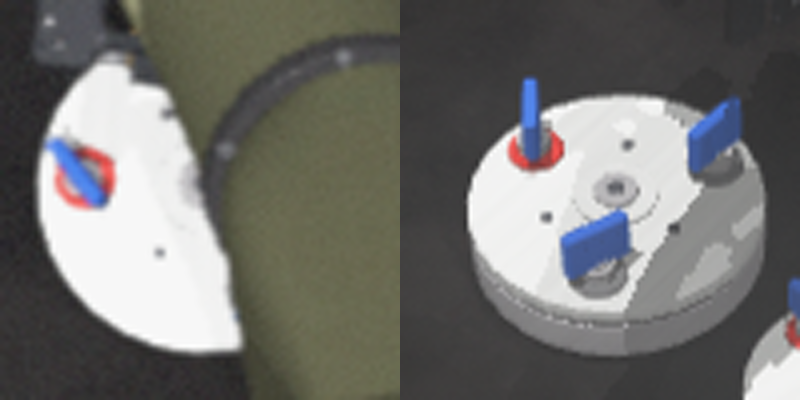

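Top view: the nut_1 bar now lies at about 37° (predicted 39°), so nut_1 turned as intended. The scene view shows the others unmoved. On to nut_2.

Emit:
{"name": "carry_out", "arguments": {
  "offset": [
    [0.002,0,-0.03],
    [0,0,-0.03],
    [0,0,-0.025],
    [0,0,-0.015],
    [0,0,-0.008],
    [0,0,0]
  ],
  "twist": [0,0,0,0,0,0]
}}

```text
clock: 13.65
tool_pos: [0.6073, 0.0948, 0.0697]
eef_rot: [-0.526, -0.473, 0.473, 0.526]
contact_force: [0.5, 0.6, 0.9]
opening: 0.454
```

Emit:
{"name": "carry_out", "arguments": {
  "offset": [
    [0,0,0],
    [0,0,0],
    [0,0,0],
    [0,0,0],
    [0,0,0]
  ],
  "twist": [0,0,0,0,0],
  "grip": 0.0,
  "newtons": 50
}}

```text
clock: 14.28
tool_pos: [0.6075, 0.0945, 0.0701]
eef_rot: [0.526, 0.473, -0.473, -0.525]
contact_force: [-0.6, -1.2, 3.9]
opening: 0.111
```

```bash
python3 -c "from h import *;st()"
```

```text
t 14.28 pos [0.6075 0.0945 0.0701] head 84.0 down [ 0.001 -0.    -1.   ] q [-0.13  0.91 -0.18  1.72  0.27  0.54  0.99] F [-0.63 -1.21  3.86] M [-0.211  0.136  0.026] op 9.8
```

Emit:
{"name": "carry_out", "arguments": {
  "offset": [
    [0,0,0],
    [0,0,0]
  ],
  "twist": [-6,0]
}}

```text
clock: 14.52
tool_pos: [0.6075, 0.0945, 0.0701]
eef_rot: [0.55, 0.445, -0.445, -0.549]
contact_force: [-0.5, -0.5, 4.6]
opening: 0.108
```

```bash
python3 -c "from h import *;st()"
```

```text
t 14.53 pos [0.6075 0.0945 0.0701] head 78.05 down [ 0.001 -0.    -1.   ] q [-0.15  0.9  -0.15  1.72  0.23  0.54  0.92] F [-0.53 -0.49  4.62] M [-0.195  0.108 -0.015] op 9.5
```

Emit:
{"name": "carry_out", "arguments": {
  "offset": [
    [0,0,0],
    [0,0,0]
  ],
  "twist": [-6,0]
}}

```text
clock: 14.78
tool_pos: [0.6075, 0.0946, 0.0701]
eef_rot: [0.572, 0.416, -0.416, -0.571]
contact_force: [0.1, -1.9, 6.4]
opening: 0.11
```

```bash
python3 -c "from h import *;st()"
```

```text
t 14.78 pos [0.6075 0.0946 0.0701] head 72.14 down [ 0.001 -0.    -1.   ] q [-0.16  0.9  -0.12  1.72  0.19  0.53  0.85] F [ 0.13 -1.86  6.44] M [-0.33   0.175 -0.017] op 9.7
```

Emit:
{"name": "carry_out", "arguments": {
  "offset": [
    [0,0,0],
    [0,0,0]
  ],
  "twist": [-6,0]
}}

```text
clock: 15.02
tool_pos: [0.6075, 0.0946, 0.0701]
eef_rot: [0.593, 0.386, -0.386, -0.592]
contact_force: [-1.1, -1.8, 5.3]
opening: 0.108
```

```bash
python3 -c "from h import *;st()"
```

```text
t 15.03 pos [0.6075 0.0946 0.0701] head 66.16 down [ 0.001 -0.    -1.   ] q [-0.17  0.9  -0.1   1.72  0.15  0.53  0.78] F [-1.13 -1.81  5.28] M [-0.285  0.137  0.028] op 9.5
```

Emit:
{"name": "carry_out", "arguments": {
  "offset": [
    [0,0,0],
    [0,0,0]
  ],
  "twist": [-6,0]
}}

```text
clock: 15.28
tool_pos: [0.6075, 0.0946, 0.0701]
eef_rot: [0.612, 0.355, -0.354, -0.612]
contact_force: [-0.2, -1.2, 5.9]
opening: 0.106
```

```bash
python3 -c "from h import *;st()"
```

```text
t 15.28 pos [0.6075 0.0946 0.0701] head 60.16 down [ 0.001 -0.    -1.   ] q [-0.19  0.9  -0.07  1.72  0.12  0.52  0.72] F [-0.24 -1.17  5.86] M [-0.284  0.076 -0.022] op 9.4
```

Emit:
{"name": "carry_out", "arguments": {
  "offset": [
    [0,0,0],
    [0,0,0]
  ],
  "twist": [-6,0]
}}

```text
clock: 15.52
tool_pos: [0.6075, 0.0946, 0.0701]
eef_rot: [0.63, 0.322, -0.322, -0.629]
contact_force: [-1.2, -1.3, 6.6]
opening: 0.107
```

```bash
python3 -c "from h import *;st()"
```

```text
t 15.53 pos [0.6075 0.0946 0.0701] head 54.16 down [ 0.001 -0.    -1.   ] q [-0.2   0.9  -0.05  1.72  0.08  0.52  0.65] F [-1.18 -1.3   6.65] M [-0.307  0.133 -0.041] op 9.5
```

Emit:
{"name": "carry_out", "arguments": {
  "offset": [
    [0,0,0],
    [0,0,0]
  ],
  "twist": [-6,0]
}}

```text
clock: 15.78
tool_pos: [0.6075, 0.0946, 0.0701]
eef_rot: [0.646, 0.289, -0.288, -0.645]
contact_force: [-1.2, -1.1, 5.4]
opening: 0.11
```

```bash
python3 -c "from h import *;st()"
```

```text
t 15.78 pos [0.6075 0.0946 0.0701] head 48.16 down [ 0.001 -0.    -1.   ] q [-0.22  0.9  -0.02  1.72  0.04  0.52  0.58] F [-1.21 -1.14  5.42] M [-0.264  0.118 -0.022] op 9.7
```

Emit:
{"name": "carry_out", "arguments": {
  "offset": [
    [0,0,0],
    [0,0,0]
  ],
  "twist": [-6,0]
}}

```text
clock: 16.02
tool_pos: [0.6076, 0.0947, 0.0701]
eef_rot: [0.66, 0.255, -0.254, -0.66]
contact_force: [-0.2, -0.9, 6.6]
opening: 0.11
```

```bash
python3 -c "from h import *;st()"
```

```text
t 16.02 pos [0.6076 0.0947 0.0701] head 42.17 down [ 0.001 -0.    -1.   ] q [-0.23  0.9   0.    1.72 -0.01  0.52  0.51] F [-0.21 -0.89  6.59] M [-0.298  0.113  0.056] op 9.7
```

Emit:
{"name": "carry_out", "arguments": {
  "offset": [
    [0,0,0],
    [0,0,0]
  ],
  "twist": [-6,0]
}}

```text
clock: 16.27
tool_pos: [0.6076, 0.0947, 0.0701]
eef_rot: [0.672, 0.22, -0.219, -0.672]
contact_force: [-0.2, -0.9, 5.6]
opening: 0.109
```

```bash
python3 -c "from h import *;st()"
```

```text
t 16.27 pos [0.6076 0.0947 0.0701] head 36.21 down [ 0.001 -0.    -1.   ] q [-0.25  0.9   0.03  1.72 -0.05  0.52  0.44] F [-0.18 -0.87  5.59] M [-0.333  0.16   0.162] op 9.6
```

Emit:
{"name": "carry_out", "arguments": {
  "offset": [
    [0,0,0],
    [0,0,0]
  ],
  "twist": [-6,0]
}}

```text
clock: 16.52
tool_pos: [0.6076, 0.0947, 0.0701]
eef_rot: [0.683, 0.184, -0.184, -0.683]
contact_force: [-0.0, -0.8, 5.0]
opening: 0.106
```

```bash
python3 -c "from h import *;st()"
```

```text
t 16.52 pos [0.6076 0.0947 0.0701] head 30.2 down [ 0.001 -0.    -1.   ] q [-0.26  0.91  0.05  1.72 -0.09  0.52  0.38] F [-0.   -0.75  5.  ] M [-0.261  0.148  0.169] op 9.3
```

nut_2 seated at heading ≈42.5°, so the target is ≈ −52° and 82° remain.

Emit:
{"name": "carry_out", "arguments": {
  "offset": [
    [0,0,0],
    [0,0,0],
    [0,0,0],
    [0,0,0],
    [0,0,0],
    [0,0,0],
    [0,0,0],
    [0,0,0]
  ],
  "twist": [-7,-7,-7,-7,-7,-7,-7,-7]
}}

```text
clock: 17.52
tool_pos: [0.6078, 0.0947, 0.0701]
eef_rot: [-0.689, 0.158, -0.159, 0.689]
contact_force: [-0.0, -1.4, 5.1]
opening: 0.107
```

Emit:
{"name": "carry_out", "arguments": {
  "offset": [
    [0,0,0],
    [0,0,0],
    [0,0,0],
    [0,0,0],
    [0,0,0],
    [0,0,0]
  ],
  "twist": [-6,-6,-6,-6,0,0]
}}

```text
clock: 18.27
tool_pos: [0.6079, 0.0946, 0.0701]
eef_rot: [-0.642, 0.297, -0.298, 0.642]
contact_force: [-0.3, -1.3, 5.9]
opening: 0.106
```

```bash
python3 -c "from h import *;st()"
```

```text
t 18.27 pos [0.6079 0.0946 0.0701] head -49.74 down [ 0.001 -0.001 -1.   ] q [-0.45  0.95  0.4   1.73 -0.61  0.59 -0.54] F [-0.27 -1.32  5.91] M [-0.207  0.131  0.187] op 9.3
```

Emit:
{"name": "carry_out", "arguments": {
  "offset": [
    [0,0,0],
    [0,0,0]
  ],
  "twist": [-2,0]
}}

```text
clock: 18.52
tool_pos: [0.6079, 0.0946, 0.0701]
eef_rot: [-0.636, 0.308, -0.309, 0.636]
contact_force: [-0.6, -1.1, 6.3]
opening: 0.109
```

Emit:
{"name": "carry_out", "arguments": {
  "offset": [
    [0,0,0],
    [0,0,0],
    [0,0,0],
    [0,0,0],
    [0,0,0.03],
    [0,0,0.04],
    [0,0,0.04],
    [0,0,0]
  ],
  "twist": [0,0,0,0,0,0,0,0],
  "grip": 0.04
}}

```text
clock: 19.52
tool_pos: [0.6094, 0.0945, 0.1828]
eef_rot: [-0.634, 0.308, -0.312, 0.637]
contact_force: [0.3, 0.9, 0.0]
opening: 0.451
```

Emit:
{"name": "carry_out", "arguments": {
  "offset": [
    [-0.023,0.001,0],
    [-0.023,0.001,0],
    [-0.023,0.001,0],
    [-0.023,0,0],
    [-0.022,0,0],
    [0,0,0],
    [0,0,0],
    [0,0,0]
  ],
  "twist": [10,10,10,10,10,10,10,10]
}}

```text
clock: 20.52
tool_pos: [0.4925, 0.0978, 0.1789]
eef_rot: [-0.685, -0.173, 0.174, 0.686]
contact_force: [0.1, -0.2, -0.6]
opening: 0.457
```

Emit:
{"name": "carry_out", "arguments": {
  "offset": [
    [0,0,0],
    [0,0,0],
    [0,0,0],
    [0,0,0],
    [0,0,0],
    [0,0,0]
  ],
  "twist": [10,10,10,10,0,0]
}}

```text
clock: 21.28
tool_pos: [0.4929, 0.0977, 0.1793]
eef_rot: [-0.587, -0.394, 0.395, 0.587]
contact_force: [-0.1, 0.9, -1.4]
opening: 0.456
```

```bash
python3 -c "
from h import *;st()
for n,(x0,y0,x1,y1) in dict(top=(245,210,325,290),scene=(230,205,330,305)).items():
    cv2.imwrite(f'pics/d_{n}.png',cv2.resize(snapshot(n)[y0:y1,x0:x1,::-1],(400,400),interpolation=cv2.INTER_CUBIC))
cv2.imwrite('pics/d.png',np.hstack([cv2.imread('pics/d_top.png'),cv2.imread('pics/d_scene.png')]))"
```

```text
t 21.27 pos [0.4929 0.0977 0.1793] head 67.84 down [-0.001  0.    -1.   ] q [-0.23  0.62 -0.09  1.99  0.11  0.53  0.79] F [-0.08  0.94 -1.36] M [-0.001 -0.047 -0.025] op 40.2
```

View pics/d.png

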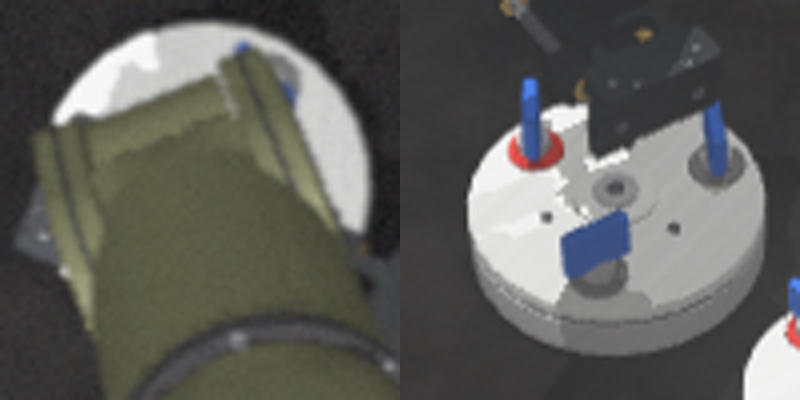

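nut_2's bar in the top view runs (240,48)–(290,95), about 43–45°, against 43° predicted. On to nut_3.

Emit:
{"name": "carry_out", "arguments": {
  "offset": [
    [0,0,-0.03],
    [0,0,-0.03],
    [0,0,-0.025],
    [0,0,-0.017],
    [0,0,-0.008],
    [0,0,0]
  ],
  "twist": [0,0,0,0,0,0]
}}

```text
clock: 22.12
tool_pos: [0.4931, 0.0978, 0.0695]
eef_rot: [-0.586, -0.395, 0.396, 0.586]
contact_force: [-0.0, -0.0, 0.5]
opening: 0.456
```

Emit:
{"name": "carry_out", "arguments": {
  "offset": [
    [0,0,0],
    [0,0,0],
    [0,0,0],
    [0,0,0],
    [0,0,0]
  ],
  "twist": [0,0,0,0,0],
  "grip": 0.0,
  "newtons": 50
}}

```text
clock: 22.75
tool_pos: [0.4935, 0.0977, 0.0701]
eef_rot: [0.586, 0.396, -0.395, -0.586]
contact_force: [-0.7, -0.2, 4.2]
opening: 0.106
```

```bash
python3 -c "from h import *;st()"
```

```text
t 22.75 pos [0.4935 0.0977 0.0701] head 68.0 down [ 0.001  0.    -1.   ] q [-0.26  0.82 -0.05  2.06  0.14  0.26  0.76] F [-0.74 -0.25  4.2 ] M [-0.012  0.045  0.007] op 9.4
```

Emit:
{"name": "carry_out", "arguments": {
  "offset": [
    [0,0,0],
    [0,0,0]
  ],
  "twist": [-6,0]
}}

```text
clock: 23.0
tool_pos: [0.4934, 0.0977, 0.07]
eef_rot: [0.606, 0.365, -0.364, -0.606]
contact_force: [-0.5, 0.0, 5.7]
opening: 0.109
```

```bash
python3 -c "from h import *;st()"
```

```text
t 23.0 pos [0.4934 0.0977 0.07  ] head 62.06 down [ 0.001 -0.    -1.   ] q [-0.27  0.82 -0.03  2.06  0.09  0.26  0.7 ] F [-0.48  0.04  5.71] M [-0.05   0.038 -0.035] op 9.6
```

Emit:
{"name": "carry_out", "arguments": {
  "offset": [
    [0,0,0],
    [0,0,0]
  ],
  "twist": [-6,0]
}}

```text
clock: 23.25
tool_pos: [0.4935, 0.0977, 0.07]
eef_rot: [0.624, 0.333, -0.332, -0.624]
contact_force: [-1.1, -0.1, 5.6]
opening: 0.11
```

```bash
python3 -c "from h import *;st()"
```

```text
t 23.25 pos [0.4935 0.0977 0.07  ] head 56.08 down [ 0.001 -0.    -1.   ] q [-0.28  0.82 -0.02  2.06  0.05  0.26  0.65] F [-1.08 -0.09  5.64] M [-0.143  0.102 -0.004] op 9.7
```

Emit:
{"name": "carry_out", "arguments": {
  "offset": [
    [0,0,0],
    [0,0,0]
  ],
  "twist": [-6,0]
}}

```text
clock: 23.5
tool_pos: [0.4935, 0.0978, 0.07]
eef_rot: [0.641, 0.3, -0.299, -0.64]
contact_force: [-0.2, 0.5, 4.9]
opening: 0.109
```

```bash
python3 -c "from h import *;st()"
```

```text
t 23.5 pos [0.4935 0.0978 0.07  ] head 50.13 down [ 0.001 -0.    -1.   ] q [-0.29  0.82  0.    2.06 -0.    0.26  0.59] F [-0.19  0.46  4.94] M [-0.122  0.061  0.188] op 9.6
```

Emit:
{"name": "carry_out", "arguments": {
  "offset": [
    [0,0,0],
    [0,0,0]
  ],
  "twist": [-6,0]
}}

```text
clock: 23.75
tool_pos: [0.4935, 0.0977, 0.07]
eef_rot: [0.655, 0.266, -0.265, -0.655]
contact_force: [0.2, -0.3, 4.1]
opening: 0.106
```

```bash
python3 -c "from h import *;st()"
```

```text
t 23.75 pos [0.4935 0.0977 0.07  ] head 44.12 down [ 0.001 -0.    -1.   ] q [-0.3   0.82  0.02  2.06 -0.05  0.25  0.53] F [ 0.19 -0.32  4.1 ] M [-0.138  0.041  0.151] op 9.3
```

Emit:
{"name": "carry_out", "arguments": {
  "offset": [
    [0,0,0],
    [0,0,0]
  ],
  "twist": [-6,0]
}}

```text
clock: 24.0
tool_pos: [0.4934, 0.0977, 0.07]
eef_rot: [0.668, 0.231, -0.231, -0.668]
contact_force: [0.2, -1.2, 5.8]
opening: 0.111
```

```bash
python3 -c "from h import *;st()"
```

```text
t 24.0 pos [0.4934 0.0977 0.07  ] head 38.12 down [ 0.001 -0.    -1.   ] q [-0.31  0.83  0.03  2.06 -0.1   0.25  0.48] F [ 0.15 -1.2   5.79] M [-0.137  0.089  0.139] op 9.8
```

Emit:
{"name": "carry_out", "arguments": {
  "offset": [
    [0,0,0],
    [0,0,0]
  ],
  "twist": [-6,0]
}}

```text
clock: 24.25
tool_pos: [0.4934, 0.0977, 0.07]
eef_rot: [0.68, 0.196, -0.195, -0.679]
contact_force: [-0.7, -0.3, 5.8]
opening: 0.112
```

```bash
python3 -c "from h import *;st()"
```

```text
t 24.25 pos [0.4934 0.0977 0.07  ] head 32.12 down [ 0.001 -0.    -1.   ] q [-0.32  0.83  0.05  2.06 -0.15  0.25  0.42] F [-0.72 -0.32  5.83] M [-0.171  0.045  0.149] op 9.9
```

Emit:
{"name": "carry_out", "arguments": {
  "offset": [
    [0,0,0],
    [0,0,0]
  ],
  "twist": [-6,0]
}}

```text
clock: 24.5
tool_pos: [0.4934, 0.0977, 0.07]
eef_rot: [0.689, 0.16, -0.16, -0.689]
contact_force: [-0.3, -0.3, 5.4]
opening: 0.108
```

```bash
python3 -c "from h import *;st()"
```

```text
t 24.5 pos [0.4934 0.0977 0.07  ] head 26.12 down [ 0.001 -0.    -1.   ] q [-0.33  0.83  0.07  2.06 -0.2   0.26  0.36] F [-0.25 -0.25  5.43] M [-0.218  0.074  0.145] op 9.5
```

Emit:
{"name": "carry_out", "arguments": {
  "offset": [
    [0,0,0],
    [0,0,0]
  ],
  "twist": [-6,0]
}}

```text
clock: 24.75
tool_pos: [0.4935, 0.0977, 0.07]
eef_rot: [0.696, 0.124, -0.123, -0.696]
contact_force: [-0.1, -0.4, 5.2]
opening: 0.105
```

```bash
python3 -c "from h import *;st()"
```

```text
t 24.75 pos [0.4935 0.0977 0.07  ] head 20.11 down [ 0.001 -0.    -1.   ] q [-0.34  0.83  0.08  2.06 -0.24  0.26  0.31] F [-0.13 -0.39  5.17] M [-0.18   0.094  0.13 ] op 9.3
```

Emit:
{"name": "carry_out", "arguments": {
  "offset": [
    [0,0,0],
    [0,0,0]
  ],
  "twist": [-6,0]
}}

```text
clock: 25.0
tool_pos: [0.4934, 0.0977, 0.07]
eef_rot: [0.702, 0.087, -0.087, -0.702]
contact_force: [-0.3, -0.9, 4.6]
opening: 0.106
```

```bash
python3 -c "from h import *;st()"
```

```text
t 25.0 pos [0.4934 0.0977 0.07  ] head 14.11 down [ 0.001 -0.    -1.   ] q [-0.35  0.83  0.1   2.06 -0.29  0.26  0.25] F [-0.25 -0.86  4.58] M [-0.17   0.089  0.175] op 9.4
```

nut_3 seated at heading ≈54.5°, so the target is ≈ −40° and 54° remain.

Emit:
{"name": "carry_out", "arguments": {
  "offset": [
    [0,0,0],
    [0,0,0],
    [0,0,0],
    [0,0,0],
    [0,0,0],
    [0,0,0],
    [0,0,0],
    [0,0,0]
  ],
  "twist": [-7,-7,-7,-7,-7,-7,-6,0]
}}

```text
clock: 26.0
tool_pos: [0.4934, 0.0977, 0.07]
eef_rot: [0.677, -0.206, 0.206, -0.676]
contact_force: [-0.4, 0.7, 5.2]
opening: 0.11
```

Emit:
{"name": "carry_out", "arguments": {
  "offset": [
    [0,0,0],
    [0,0,0],
    [0,0,0]
  ],
  "twist": [-6,0,0]
}}

```text
clock: 26.38
tool_pos: [0.4934, 0.0977, 0.07]
eef_rot: [-0.665, 0.241, -0.241, 0.665]
contact_force: [-0.2, -0.1, 5.7]
opening: 0.108
```

```bash
python3 -c "from h import *;st()"
```

```text
t 26.38 pos [0.4934 0.0977 0.07  ] head -39.84 down [ 0. -0. -1.] q [-0.45  0.85  0.27  2.07 -0.71  0.31 -0.27] F [-0.15 -0.12  5.72] M [-0.126  0.214  0.181] op 9.6
```

Heading is −39.8°, as planned. I'll release, lift, move off to the left clear of the view and check all three.

Emit:
{"name": "carry_out", "arguments": {
  "offset": [
    [0,0,0],
    [0,0,0],
    [0,0,0],
    [0,0,0],
    [0,0,0.03],
    [0,0,0.04],
    [0,0,0.05],
    [0,0,0.05]
  ],
  "twist": [0,0,0,0,0,0,0,0],
  "grip": 0.04
}}

```text
clock: 27.38
tool_pos: [0.4928, 0.0978, 0.2411]
eef_rot: [0.665, -0.242, 0.242, -0.664]
contact_force: [0.1, 1.4, -1.5]
opening: 0.453
```

Emit:
{"name": "carry_out", "arguments": {
  "offset": [
    [-0.03,0.05,0],
    [-0.03,0.05,0],
    [-0.03,0.05,0],
    [-0.03,0.05,0],
    [-0.03,0.05,0],
    [-0.03,0.05,0],
    [-0.03,0.05,0],
    [-0.03,0.05,0]
  ],
  "twist": [5,5,5,5,5,5,5,5]
}}

```text
clock: 28.38
tool_pos: [0.2519, 0.4991, 0.2397]
eef_rot: [0.707, 0.001, -0.001, -0.707]
contact_force: [0.8, 0.2, 0.7]
opening: 0.453
```

Emit:
{"name": "carry_out", "arguments": {
  "offset": [
    [-0.02,0.03,0],
    [-0.02,0.03,0],
    [0,0,0],
    [0,0,0],
    [0,0,0]
  ],
  "twist": [0,0,0,0,0]
}}

```text
clock: 29.0
tool_pos: [0.2145, 0.5565, 0.2399]
eef_rot: [0.707, -0.001, 0.001, -0.707]
contact_force: [0.5, -0.1, -0.7]
opening: 0.454
```

Run:
```python
from m import *
st()
im,b,w,rd=masks("top",(248,210,324,286))
for a,ct,px in blobs(b):
    Q=plane("top",px,.085)[:,:2];u,s,v=np.linalg.svd(Q-Q.mean(0),full_matrices=False)
    print(a,ct.round(1),Q.mean(0).round(4),"axis",np.degrees(np.arctan2(v[0,1],v[0,0])).round(1)%180)
sc=snapshot("scene")
cv2.imwrite("pics/e.png",np.hstack([cv2.resize(im[200:300,190:310+0,::-1],(400,333)),cv2.resize(sc[150:350,180:420,::-1],(400,333))]))
for n,i in(("top",im),("scene",sc)):
    d=np.abs(i.astype(int)-cv2.imread(f"pics/{n}0.png")[:,:,::-1]).max(2)>60
    print(n,[(x[0],x[1].round()) for x in blobs(d,15)])
```

```text
t 29.0 pos [0.2145 0.5565 0.2399] head -0.13 down [ 0.001 -0.001 -1.   ] q [-1.56  0.7   0.5   1.68 -0.41  0.88 -0.89] F [ 0.5  -0.11 -0.73] M [-0.086  0.029  0.005] op 40.0
52 [297.8 224.9] [0.6061 0.0947] axis 43.099999999999994
50 [260.2 244.3] [0.5518 0.1954] axis 39.0
50 [295.5 266.7] [0.4925 0.0989] axis 53.2
top [(np.int32(43), array([296., 220.])), (np.int32(24), array([302., 228.])), (np.int32(20), array([297., 230.])), (np.int32(30), array([263., 249.])), (np.int32(48), array([295., 263.])), (np.int32(51), array([297., 270.])), (np.int32(22), array([273., 402.])), (np.int32(43), array([296., 419.])), (np.int32(29), array([302., 431.])), (np.int32(41), array([283., 479.]))]
scene [(np.int32(1113), array([10., 40.])), (np.int32(40), array([ 20., 106.])), (np.int32(1200), array([ 26., 161.])), (np.int32(29), array([ 65., 173.])), (np.int32(1974), array([ 17., 248.])), (np.int32(2675), array([ 78., 241.])), (np.int32(90), array([311., 235.])), (np.int32(33), array([259., 239.])), (np.int32(55), array([304., 241.])), (np.int32(192), array([278., 265.])), (np.int32(35), array([ 38., 298.])), (np.int32(464), array([166., 369.])), (np.int32(28), array([ 60., 359.])), (np.int32(81), array([ 75., 395.])), (np.int32(105), array([230., 440.])), (np.int32(26), array([102., 441.]))]
```

View pics/e.png

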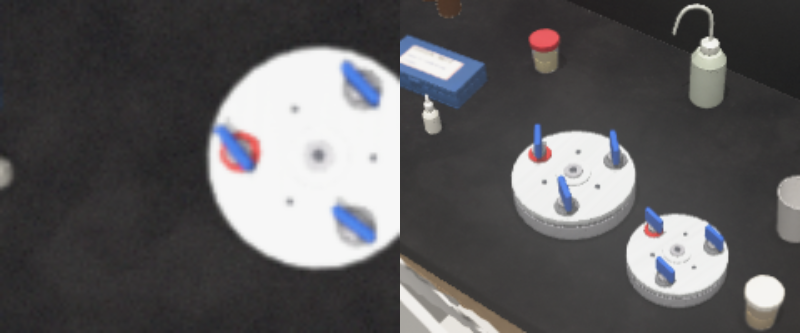

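The measured bar angles are 39.0°, 43.1° and 53.2°, against 38.8°, 43.2° and 54.5° predicted with spring-back. The only changes in the images are the three nuts and the robot itself, so cups and bottles are unmoved. Handing in.

```bash
python3 -c "from plant import job;print(job.finish_job())"
```

```text
the job is handed in; nothing more can be done
None
```

I tightened all three nuts on the larger holder in the order asked: the red-collar nut first, then the next two clockwise. Each went a quarter turn past where it seated, plus about 4.6° to allow for the shank springing back. I then handed the job in at about 29 s on the clock.

| Nut | Seated after | Bar angle after release | Predicted |
|---|---|---|---|
| nut_1 (red collar) | about 71° | 39.0° | 38.8° |
| nut_2 | about 41° | 43.1° | 43.2° |
| nut_3 | about 13° | 53.2° | 54.5° |

- **Quarter turn:** I read the moment every 6°, so each seating point is good to about 3°, well inside the 15° allowed.
- **Forces and surroundings:** contact forces I read stayed under about 8 N. Before-and-after pictures show no change except the nuts and the robot, and the arm ended clear of everything.
- **One disagreement:** the moment past seating read about 0.15–0.19 N m, not the stated 0.25. The steady jaw opening and the final bar angles show the nuts did not slip in the jaws.

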